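# Snap the cap onto a flower-water bottle in the hand capping press and hold it pressed

### The job

The lilac-labelled blue bottle stands in the sliding nest of the green capping press with its white cap only resting on the neck. Push the nest along its rails by its black knob until the cap is centred under the bell, then press the lever down by its grip until the cap snaps home and the force gives way, and keep pressing: finish while still bearing down firmly on the lever, so that the bell holds the closed cap. Leave the other things on the table where they are.

Things in the scene. Friction and masses are not known exactly. Their poses are not given: they have to be found in the camera images.
- bell (a point): centre of the red pad in the pressing bell of the green capping press (bolted down), 131 mm above the table at rest. The bell is an upside-down cup, 53 mm wide at its mouth; its flared rim hangs 5 mm below this point and slips over a 34 mm cap off-centre by up to 6 mm. The bed is 112 mm wide, its top 12 mm above the table; the 40 mm column, 210 mm tall, stands 121 mm from the bell, opposite the lever grip
- ram: the ram with its bell, driven by the lever; origin at point bell, z up; it only moves up and down. It comes down 10 mm to touch a cap resting unsnapped on the bottle, 20 mm when the cap is home; its travel ends at 28 mm
- lever: press lever, a steel bar with a black grip, hinged on the column top; origin on the hinge, 226 mm above the table; y runs along the bar to the grip. It rises 0.15 rad at rest; pushing the grip down (at most 64 mm) drives the ram, 1 mm for 2.3 mm at the grip. Its return spring takes 2 to 3 N at the grip, the cap gives way at 9 to 16 N, then 2 to 3 N until it is home, about 46 mm down, where the force rises again
- lever_grip (a point): top of the middle of the lever's black grip, 277 mm above the table at rest. The grip is a round bar 24 mm thick and 96 mm long along the lever (this frame's y axis), with a 30 mm ball at its free end; push it down from above or grip it across
- nest_knob (a point): middle of the nest's round black knob, 22 mm across, from 30 to 60 mm above the table (this point: 45 mm). It stands 95 mm from the bottle's axis on the robot's side. Under it runs a tongue, top 22 mm above the table; rails 22 mm high lie 39 mm to either side. A thin red bar across the tongue under the knob lines up with the red lines on the rails when the bottle is under the bell
- nest: aluminium slide that holds the bottle in a black ring (53 mm wide, rim 34 mm above the table); origin under the bottle's axis, 12 mm above the table. It moves only along its x axis, which points from knob to bottle and on to the bell; it starts 50 to 90 mm short of the bell. Friction about 2 N; it stays where it is left; there is no stop at the bell (it can run at least 35 mm past)
- bottle: cobalt blue flower-water bottle with a lilac label, standing loose in the nest: 41 mm across, 84 mm from its foot to the mouth of its neck; origin under its centre, z up. The neck carries a springy snap bead
- cap: white ribbed snap cap, 34 mm across, 25 mm tall, sitting loose on the bottle's neck; origin on its axis, 5 mm below its top, z up. At first it stands 10 mm too high; when home, this origin is level with the bottle's mouth
- cap_dot (a point): red dot on the middle of the cap's top: 99 mm above the bottle's foot (121 mm above the table) at the start, 89 mm above the bottle's foot when the cap is home
- done_a: finished flower-water bottle, cobalt blue with a lemon-yellow label and a white cap, 42 mm across, 89 mm tall; origin under its centre; a bystander
- done_b: finished flower-water bottle, cobalt blue with a sky-blue label and a white cap, 42 mm across, 89 mm tall; origin under its centre; a bystander
- cap_tray: shallow wooden tray of spare white caps, 130 x 180 mm, 31 mm tall; origin under its centre; a bystander
- rose_bottle: tall pink rose-water bottle with a white cap, 54 mm across, 190 mm tall; origin under its centre; a bystander
- amber_jar: amber glass jar with a black lid, 66 mm across, 75 mm tall; origin under its centre; a bystander
- carton: teal cologne carton, 52 x 52 mm, 120 mm tall; origin under its centre; a bystander
- tin: round pink tin with a brass lid, 83 mm across, 42 mm tall; origin under its centre; a bystander
There are look-alikes about, which are no part of the job. Of the things that look like the cap, the smaller one is meant.

How it is judged:
By the outcome, as a careful person would: the job done as asked, in the order asked, and still so for the second after the job is handed in, while the arm keeps its last pose, push and grip.
It also fails if it takes over 58 s, if anything falls off the work surface, if the arm or the gripper's body presses on something with over 40 N, if the wrist force passes 120 N, or if a joint passes its speed limit or range.

### The arm

A 6-joint arm with a two-finger parallel gripper is mounted at the origin on the work surface. World frame = base frame: x ahead of the robot, y to its left, z up, the work surface at z = 0. Lengths are in m, angles in rad, forces in N, time in s.
With the tool pointing down it reaches from about 0.35 to 0.975 m from the base axis. Payload 4.9 kg.
Tool frame: the origin (TCP) lies midway between the tips of the shut fingers; the grasp point (between the pads) lies r.grasp_offset behind it (r.grasp_offset is the distance from the TCP to the grasp point, in m); z points along the fingers, y is the line along which they close (so a half turn about z gives the same grasp; the last joint's range is limited). The gripper opens to 85 mm and grips with 20 to 120 N. Pads are 22 mm wide; open, the fingers measure 114 mm over their backs; the gripper's body (76 mm by 85 mm) begins 54 mm behind the grasp point. The pads swing forward as they close: fully open they stand 13 mm farther back than shut.
Start: joints at [1.21, 0.053, 1.613, -0, 1.476, -0.119], TCP at [0.15, 0.607, 0.231] pointing down, gripper open.
Joint ranges: [-3.01, 3.01], [-1.01, 2.22], [0.06, 2.58], [-1.02, 4.17], [0.09, 2.62], [-3.14, 3.14]. Speed limits (rad/s): [2.57, 2.57, 3.14, 3.14, 3.14, 3.14].

### API

Orientations are given as a 3x3 rotation matrix whose columns are the frame's x, y, z axes.
In Python, from rig import monitor, read_camera, r gives the robot as it stands.
- The arm moves only by the shell command python3 -m creep 'ROWS'. ROWS is a JSON object of lists of equal length, an entry for each row: "linear": the shift along the world's x, y, z in cm, a list of three; "dr": the turn, a rotation vector about the world's x, y, z in rad, a list of three; "hand": the closure, from -1 (fully open) to 1 (shut). A call has 1 to 20 rows; each row shifts and turns the commanded pose from where the row before left it; what a row does not reach is not made up. A row lasts 1/10 s, in which the tool goes at most 50 mm and 8.59 degrees, less where a joint would pass 70% of its speed; a pose out of reach is approached as far as the arm can. A call is refused whole if a number of a shift passes 5 or a number of a turn 0.15, either way. A call with a gripper value outside its range is refused whole. The fingers move at their own pace and stop on an object; the grip force is fixed at half the most. Time passes only in rows, so rows that do not move let the fingers close. It gives the time, the measured TCP pose, the force, the opening and the grip force at its end, in the units of the state.
- monitor.get_obs(): the state, without advancing time (a new reading comes with each control period).
- read_camera(name): name is "side" or "top"; returns a dict with "pixels" (480x640x3 uint8, blue, green, red), "fx", "fy", "cx", "cy" (pixels), "rvec" (rotation vector, rad) and "tvec" (3), from world to camera coordinates, as OpenCV has them. Camera axes: x right, y down, z forward; pixel columns grow to the right and rows downward; lengths in m; the calibration is good to about 2 mm. A picture is of the moment at which its call begins. There is no depth.
- r.sign_off(): hands the job in; it is judged then, once.
The state is a dict: "clock": time; "q": joint angles; "dq": joint speeds; "joint_efforts": joint torques, N m; "tool_pos": TCP position; "orientation": TCP orientation; "wrist_force": force on the tool from outside, world axes, zero at the start; "torque": the same for the moment, N m; "finger_gap": finger opening in m; "grasp_force": force on a finger pad.
Only numpy, scipy, OpenCV 4.12 (cv2) and the standard library are available. Lean on these libraries where they do the work, as an engineer would, in place of code of your own. Each camera call takes 0.05 s, during which the arm holds its last target. There are 200 camera calls.

## Working session

There is one attempt and no reset: what is moved stays moved. The work goes in short steps, Python scripts to look and compute and a shell command to move; the robot and the scene stay as the last step left them, time stands still between calls to the robot, and variables do not carry over. Pictures are saved under pics/ and viewed, at most 10 in all, crops included, and the job is handed in when it is done.

```bash
mkdir -p pics; cat > h.py <<'E'
import numpy as np, cv2
from rig import monitor, read_camera, r
def snap(n,f):
    c=read_camera(n); cv2.imwrite(f,c["pixels"]); return c
def ray(c,u,v):
    R=cv2.Rodrigues(np.array(c["rvec"],float))[0]; t=np.array(c["tvec"],float).ravel()
    d=R.T@np.array([(u-c["cx"])/c["fx"],(v-c["cy"])/c["fy"],1]); o=-R.T@t
    return o,d
def atz(c,u,v,z):
    o,d=ray(c,u,v); return o+d*(z-o[2])/d[2]
def proj(c,p):
    R=cv2.Rodrigues(np.array(c["rvec"],float))[0]; q=R@np.array(p,float)+np.array(c["tvec"],float).ravel()
    return q[0]/q[2]*c["fx"]+c["cx"],q[1]/q[2]*c["fy"]+c["cy"]
E
python3 - <<'E'
from h import *
for n in("top","side"):
    c=snap(n,f"pics/{n}0.png"); print(n,ray(c,320,240),c["fx"])
print(r.grasp_offset, monitor.get_obs()["orientation"])
E
```

```text
top (array([ 0.48923064, -0.05429374,  1.50148273]), array([ 0.07546628,  0.00962947, -0.99712873])) 564.201723246169
side (array([ 0.36716881, -0.8581402 ,  0.83194318]), array([ 0.20696631,  0.76449079, -0.61051373])) 510.31731347954945
0.0187 [[-9.70908631e-01  2.39449486e-01 -6.11161705e-04]
 [ 2.39450198e-01  9.70907116e-01 -1.72461672e-03]
 [ 1.80422661e-04 -1.82078805e-03 -9.99998326e-01]]
```

View pics/top0.png

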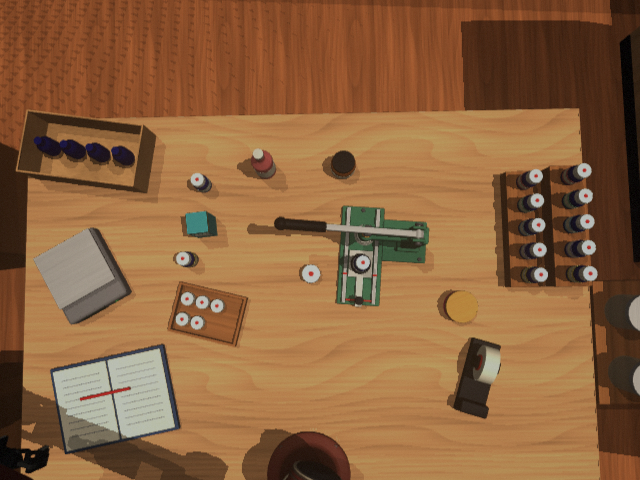

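View pics/side0.png

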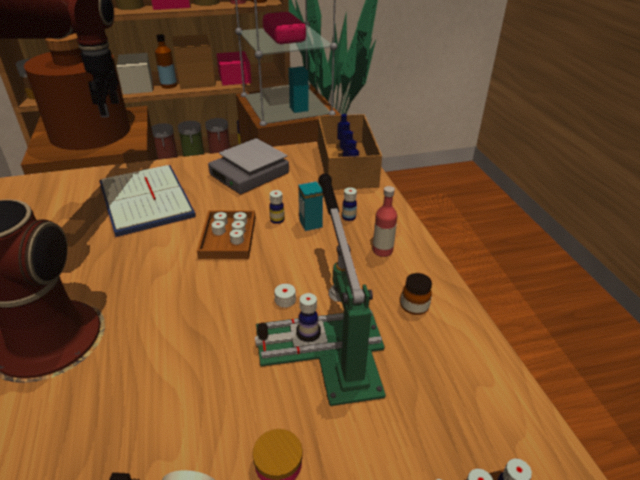

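The top view shows the press at about (375,245), with the capped bottle at (362,263), the knob at (358,301) and the lever grip at (300,225). In the side view the knob is at (262,330), the cap at (309,301) and the grip at (333,195). I'll zoom in on both.

```bash
python3 - <<'E'
import cv2,numpy as np
a=cv2.imread("pics/top0.png")[200:312,265:435]; b=cv2.imread("pics/side0.png")[170:410,250:390]
A=cv2.resize(a,None,fx=4.7,fy=4.7,interpolation=2); A=A[:,:799]
cv2.imwrite("pics/a.png",A)
cv2.imwrite("pics/b.png",cv2.resize(b,None,fx=2.5,fy=2.5,interpolation=2)); print(A.shape)
E
```

```text
(526, 799, 3)
```

View pics/a.png

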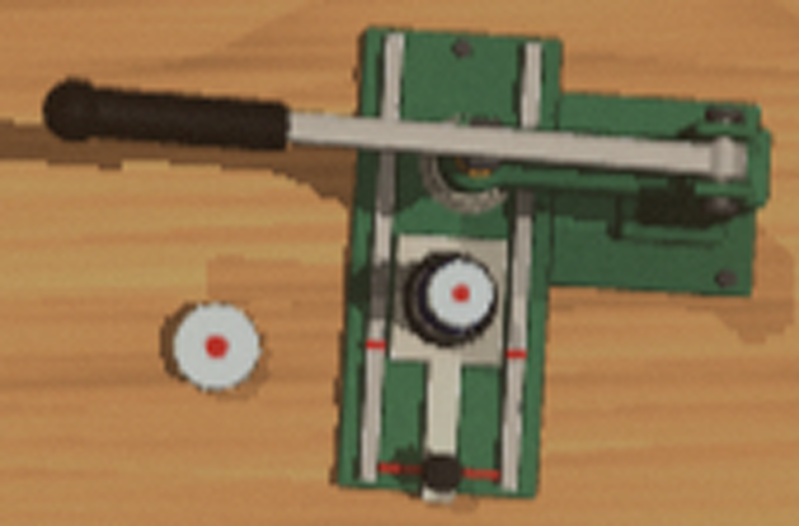

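View pics/b.png

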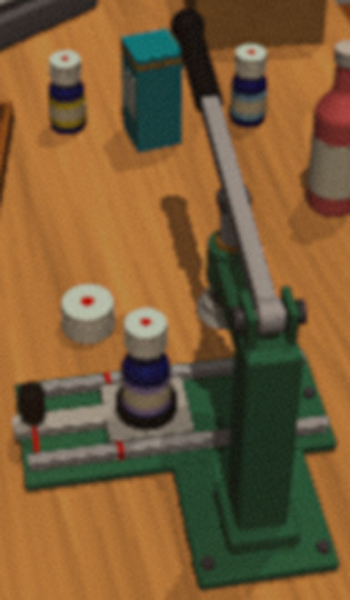

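```bash
cat > m.py <<'E'
from h import *
c=read_camera("top"); d=read_camera("side")
P=lambda X,Y,z: atz(c,265+(X+.5)/4.7-.5,200+(Y+.5)/4.7-.5,z)
Q=lambda X,Y,z: atz(d,250+(X+.5)/2.5-.5,170+(Y+.5)/2.5-.5,z)
if __name__=="__main__":
  for n,a in dict(dot=(461,293,.121),knob=(440,471,.06),mL=(375,345,.022),mR=(516,354,.022),bL=(378,467,.023),bR=(500,475,.023),railLt=(396,35,.022),railLb=(369,480,.022),railRt=(535,43,.022),railRb=(510,488,.022),hinge=(724,158,.236),gripin=(288,126,.262),ball=(72,109,.275)).items(): print(n,P(*a).round(4))
  for n,a in dict(dot=(146,322,.121),mL=(107,378,.022),mR=(121,450,.022),knobtop=(31,388,.06),ball=(186,22,.28)).items(): print("s",n,Q(*a).round(4))
E
python3 m.py
```

```text
dot [ 0.538  -0.1443  0.121 ]
knob [ 0.4443 -0.1347  0.06  ]
mL [ 0.5134 -0.1023  0.022 ]
mR [ 0.507  -0.1805  0.022 ]
bL [ 0.4459 -0.1025  0.023 ]
bR [ 0.4403 -0.1699  0.023 ]
railLt [ 0.687  -0.1178  0.022 ]
railLb [ 0.4388 -0.0974  0.022 ]
railRt [ 0.681  -0.1957  0.022 ]
railRb [ 0.4331 -0.1753  0.022 ]
hinge [ 0.5961 -0.264   0.236 ]
gripin [ 0.6129 -0.0558  0.262 ]
ball [0.6214 0.0445 0.275 ]
s dot [ 0.5368 -0.1461  0.121 ]
s mL [ 0.5115 -0.1056  0.022 ]
s mR [ 0.5056 -0.1861  0.022 ]
s knobtop [ 0.4425 -0.1365  0.06  ]
s ball [0.6165 0.0355 0.28  ]
```

```bash
python3 -m creep '{"linear":[[2.3,-4,0],[2.3,-4,0],[2.3,-4,0],[2.3,-4,0],[2.3,-4,0],[2.3,-4,0],[2.3,-4,0],[2.3,-4,0],[2.3,-4,0],[2.3,-4,0],[0.8,-4,0],[0.8,-4,0],[0.8,-4,0],[0.8,-4,0],[0.8,-4,0],[0.8,-4,0],[0.8,-4,0],[0.7,-4,0],[0,0,0],[0,0,0]],"dr":[[0,0,0.016],[0,0,0.016],[0,0,0.016],[0,0,0.016],[0,0,0.016],[0,0,0.016],[0,0,0.016],[0,0,0.016],[0,0,0.016],[0,0,0.016],[0,0,0],[0,0,0],[0,0,0],[0,0,0],[0,0,0],[0,0,0],[0,0,0],[0,0,0],[0,0,0],[0,0,0]],"hand":[-1,-0.3,-0.3,-0.3,-0.3,-0.3,-0.3,-0.3,-0.3,-0.3,-0.3,-0.3,-0.3,-0.3,-0.3,-0.3,-0.3,-0.3,-0.3,-0.3]}'; python3 -c "
from h import *
print(monitor.get_obs()['orientation'].round(3) if hasattr(monitor.get_obs()['orientation'],'round') else monitor.get_obs()['orientation'])"
```

```text
clock: 2.2
tool_pos: [0.4424, -0.1137, 0.231]
orientation: [[-0.996, 0.084, -0.001], [0.084, 0.996, 0.001], [0.001, 0.001, -1.0]]
wrist_force: [-1.2, -0.1, -0.1]
finger_gap: 0.0555
grasp_force: 0.0
[[-0.996  0.084 -0.001]
 [ 0.084  0.996  0.001]
 [ 0.001  0.001 -1.   ]]
```

```bash
python3 -m creep '{"linear":[[0.1,-2.2,0],[0,0,-3],[0,0,-3],[0,0,-3],[0,0,-3],[0,0,-2],[0,0,-2],[0,0,-2],[0,0,-1.8],[0,0,0],[0,0,0]],"dr":[[0,0,0],[0,0,0],[0,0,0],[0,0,0],[0,0,0],[0,0,0],[0,0,0],[0,0,0],[0,0,0],[0,0,0],[0,0,0]],"hand":[-0.3,-0.3,-0.3,-0.3,-0.3,-0.3,-0.3,-0.3,-0.3,-0.3,-0.3]}'; python3 - <<'E'
from h import *
c=snap("side","pics/s1.png"); a=c["pixels"][230:380,200:400]; cv2.imwrite("pics/s1c.png",cv2.resize(a,None,fx=4,fy=4,interpolation=2))
E
```

```text
clock: 3.3
tool_pos: [0.4436, -0.1342, 0.0335]
orientation: [[-0.997, 0.08, -0.0], [0.08, 0.997, 0.0], [0.0, 0.0, -1.0]]
wrist_force: [-0.2, 0.2, 0.4]
finger_gap: 0.0552
grasp_force: 0.0
```

View pics/s1c.png

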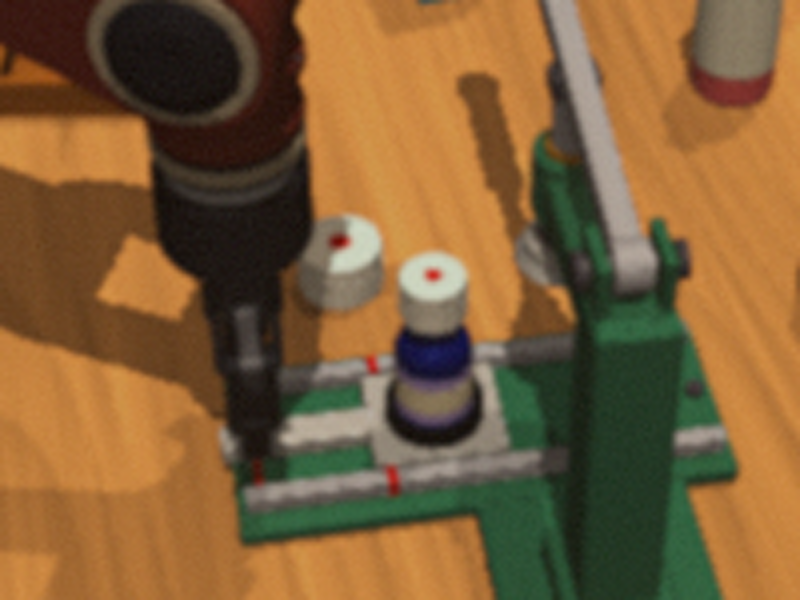

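The crop shows the fingers straddling the knob at about (255,430), clear of the rails, with the bottle and cap undisturbed at (433,275). Closing now.

```bash
python3 -m creep '{"linear":[[0,-0.1,0],[0,0,0],[0,0,0],[0,0,0],[0,0,0],[0,0,0]],"dr":[[0,0,0],[0,0,0],[0,0,0],[0,0,0],[0,0,0],[0,0,0]],"hand":[0,1,1,1,1,1]}'
```

```text
clock: 3.95
tool_pos: [0.4445, -0.1371, 0.0346]
orientation: [[-0.997, 0.082, 0.002], [0.082, 0.997, -0.002], [-0.002, -0.002, -1.0]]
wrist_force: [-1.3, -2.0, 5.6]
finger_gap: 0.0201
grasp_force: 58.7
```

```bash
python3 -m creep '{"linear":[[0.2,-0.02,0],[0.4,-0.03,0],[0.4,-0.03,0],[0.4,-0.03,0],[0.4,-0.03,0],[0.4,-0.04,0],[0.4,-0.03,0],[0.4,-0.03,0],[0.4,-0.03,0],[0.4,-0.03,0],[0.4,-0.04,0],[0.4,-0.03,0],[0.4,-0.03,0],[0.4,-0.03,0],[0.4,-0.03,0],[0.4,-0.03,0],[0.2,-0.02,0],[0,0,0],[0,0,0]],"dr":[[0,0,0],[0,0,0],[0,0,0],[0,0,0],[0,0,0],[0,0,0],[0,0,0],[0,0,0],[0,0,0],[0,0,0],[0,0,0],[0,0,0],[0,0,0],[0,0,0],[0,0,0],[0,0,0],[0,0,0],[0,0,0],[0,0,0]],"hand":[1,1,1,1,1,1,1,1,1,1,1,1,1,1,1,1,1,1,1]}'; python3 - <<'E'
from h import *
c=snap("side","pics/s2.png"); a=c["pixels"][230:380,200:400]; a=cv2.resize(a[45:120,50:150],None,fx=8,fy=8,interpolation=2)
cv2.imwrite("pics/s2c.png",a)
E
```

```text
clock: 5.85
tool_pos: [0.5089, -0.1425, 0.0346]
orientation: [[-0.997, 0.082, 0.003], [0.082, 0.997, -0.002], [-0.003, -0.002, -1.0]]
wrist_force: [0.9, -3.9, 5.8]
finger_gap: 0.0204
grasp_force: 58.6
```

View pics/s2c.png

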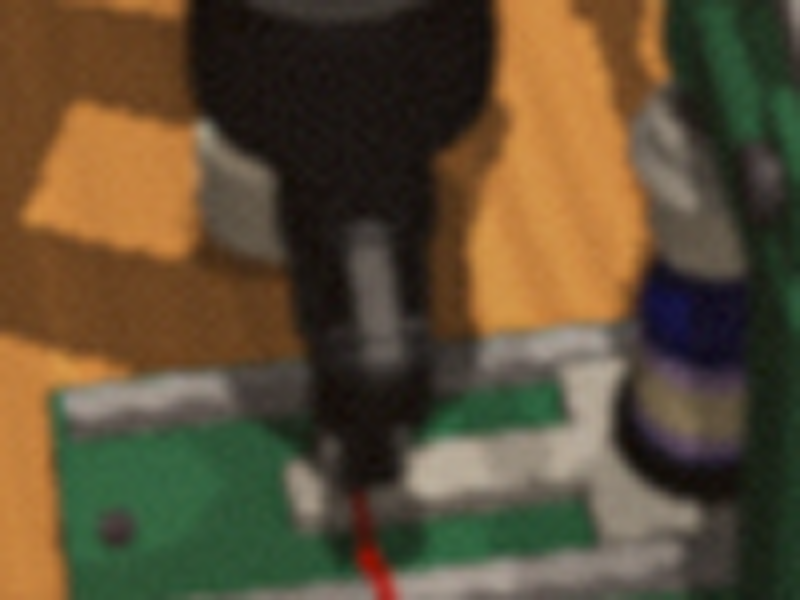

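The red bar, at about (358,495)–(370,560) in the crop, nearly meets the rail's red line at (381,575). I'll measure what remains from the red pixels.

```bash
python3 - <<'E'
from h import *
for n in("side","top"):
    c=read_camera(n); a=c["pixels"].astype(int)
    m=((a[...,2]>120)&(a[...,1]<75)&(a[...,0]<75))
    if n=="side": box=(240,310,280,360)
    else: box=(330,390,255,300)
    for v in range(box[2],box[3]):
        for z in(.022,):
            us=[u for u in range(box[0],box[1]) if m[v,u]]
            if us:
                w=[a[v,u,2]-a[v,u,1] for u in us]
                for u in us if n=="top" else [np.average(us,weights=w)]:
                    p=atz(c,u,v,z); print(n,round(float(u),1),v,p[:2].round(4),"s=",round(float(p[0]*.9966-p[1]*.082),4))
p=atz(c,0,0,.02)
E
```

```text
side 263.0 319 [ 0.4509 -0.0845] s= 0.4563
side 295.5 344 [ 0.5038 -0.1702] s= 0.516
side 295.6 345 [ 0.5033 -0.1728] s= 0.5158
side 296.5 346 [ 0.5046 -0.1758] s= 0.5173
side 297.1 347 [ 0.5052 -0.1787] s= 0.5181
side 297.5 348 [ 0.5054 -0.1815] s= 0.5186
side 297.6 349 [ 0.5049 -0.1841] s= 0.5183
side 298.0 350 [ 0.5052 -0.1868] s= 0.5188
side 299.0 351 [ 0.5066 -0.1898] s= 0.5205
```

```bash
python3 -m creep '{"linear":[[0.12,-0.01,0],[0.12,-0.01,0],[0,0,0],[0,0,0]],"dr":[[0,0,0],[0,0,0],[0,0,0],[0,0,0]],"hand":[1,1,1,1]}'; python3 - <<'E'
from h import *
c=snap("side","pics/s3.png"); a=c["pixels"].astype(int)
m=((a[...,2]>120)&(a[...,1]<80)&(a[...,0]<80))
for v in range(325,358):
    us=[u for u in range(275,320) if m[v,u]]
    if us:
        u=np.average(us,weights=[a[v,u,2]-a[v,u,1] for u in us]);p=atz(c,u,v,.022); print(round(u,1),v,p[:2].round(4),round(float(p[0]*.9966-p[1]*.082),4))
cv2.imwrite("pics/s3c.png",cv2.resize(c["pixels"][270:370,245:380],None,fx=5.9,fy=5.9,interpolation=2))
E
```

```text
clock: 6.4
tool_pos: [0.511, -0.1426, 0.0346]
orientation: [[-0.997, 0.082, 0.002], [0.082, 0.997, -0.002], [-0.002, -0.002, -1.0]]
wrist_force: [-1.3, -4.2, 6.2]
finger_gap: 0.0201
grasp_force: 58.8
297.0 344 [ 0.5068 -0.1709] 0.519
297.0 345 [ 0.5062 -0.1735] 0.5187
297.4 346 [ 0.5064 -0.1763] 0.5192
297.1 347 [ 0.5053 -0.1787] 0.5182
297.5 348 [ 0.5054 -0.1815] 0.5186
297.6 349 [ 0.505  -0.1841] 0.5183
298.0 350 [ 0.5052 -0.1868] 0.5188
```

View pics/s3c.png

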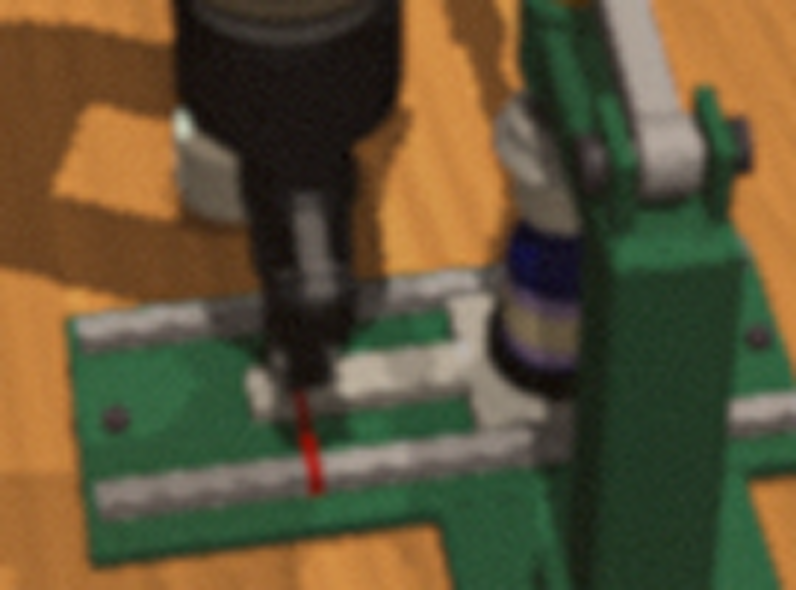

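The crop shows the red bar at (305,415) in line with the rail's red line at (315,475), so the nest is centred. Next I release, rise, back off and swing to the lever grip.

```bash
python3 -m creep '{"linear":[[0,0,0],[0,0,0],[0,0,0],[0,0,1],[0,0,2],[0,0,2],[0,0,2],[-3,0,3],[-3,0,3.5],[-2,0,4],[0,0,4.5],[0,0,4.5],[0,2.5,4],[0.5,4.5,0],[3,3.5,0],[4,2,0],[4,1,0],[4,0,0],[3,0,0],[0,0,0]],"dr":[[0,0,0],[0,0,0],[0,0,0],[0,0,0],[0,0,0],[0,0,0],[0,0,0],[0,0,0],[0,0,0],[0,0,0],[0,0,0],[0,0,0],[0,0,0],[0,0,0],[0,0,0],[0,0,0],[0,0,0],[0,0,0],[0,0,0],[0,0,0]],"hand":[0.1,-0.2,-0.3,-0.3,-0.3,-0.3,-0.3,-0.3,-0.3,-0.3,0,1,1,1,1,1,1,1,1,1]}'; python3 - <<'E'
from h import *
c=snap("top","pics/t4.png"); d=snap("side","pics/s4.png")
A=cv2.resize(c["pixels"][190:310,265:435],None,fx=2.4,fy=2.4,interpolation=2); B=cv2.resize(d["pixels"][150:370,220:390],None,fx=2.2,fy=2.2,interpolation=2)
I=np.zeros((max(len(A),len(B)),A.shape[1]+B.shape[1],3),np.uint8); I[:len(A),:A.shape[1]]=A; I[:len(B),A.shape[1]:]=B
cv2.imwrite("pics/m4.png",I); print(I.shape)
E
```

```text
clock: 8.45
tool_pos: [0.6169, -0.0061, 0.3368]
orientation: [[-0.997, 0.081, -0.002], [0.081, 0.997, 0.001], [0.002, 0.0, -1.0]]
wrist_force: [-0.5, 0.2, -0.2]
finger_gap: 0.0001
grasp_force: 0.0
(484, 782, 3)
```

View pics/m4.png

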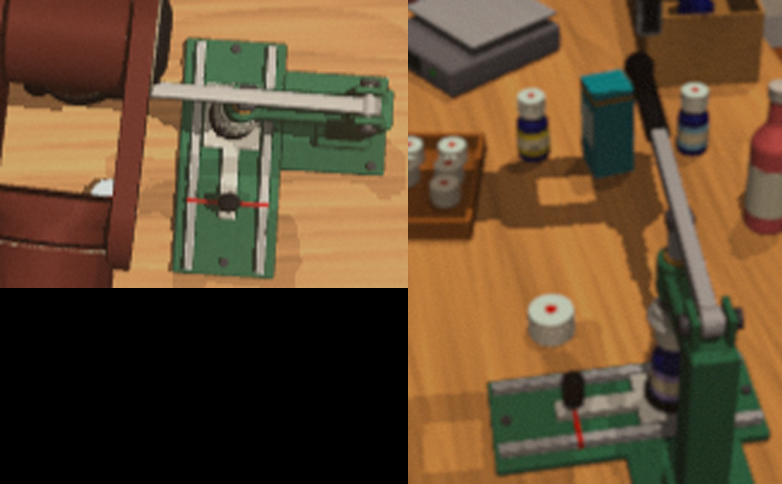

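The nest's red bar lines up with both rail lines in the top view at (186,200) and (268,205). In the side view the bottle stands under the bell at (665,360) and the fingertips are above the grip at (648,30). Descending to contact.

```bash
python3 -m creep '{"linear":[[0,0,-2],[0,0,-2],[0,0,-0.5],[0,0,-0.5],[0,0,-0.5],[0,0,-0.5],[0,0,-0.4],[0,0,-0.4],[0,0,0],[0,0,0]],"dr":[[0,0,0],[0,0,0],[0,0,0],[0,0,0],[0,0,0],[0,0,0],[0,0,0],[0,0,0],[0,0,0],[0,0,0]],"hand":[1,1,1,1,1,1,1,1,1,1]}'; python3 - <<'E'
from h import *
c=snap("side","pics/s5.png")
cv2.imwrite("pics/s5c.png",cv2.resize(c["pixels"][130:380,230:400],None,fx=2.4,fy=2.4,interpolation=2))
E
```

```text
clock: 9.55
tool_pos: [0.6153, -0.0064, 0.2706]
orientation: [[-0.997, 0.082, 0.001], [0.082, 0.997, 0.0], [-0.001, 0.0, -1.0]]
wrist_force: [0.9, 0.6, 1.8]
finger_gap: -0.0
grasp_force: 0.9
```

View pics/s5c.png

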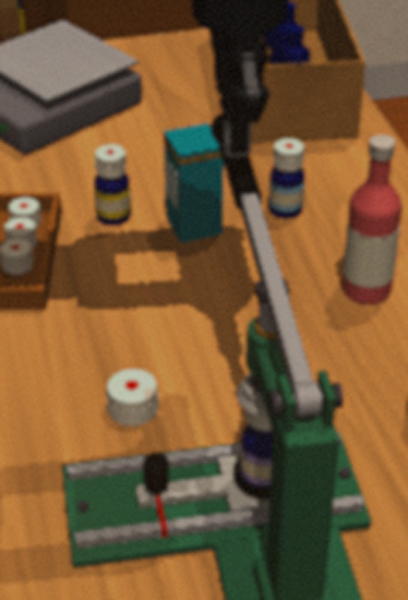

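The crop shows the fingertips resting on the grip at (237,135) and force has begun to register at about 2 N. The bottle and nest are in place. Pressing in stages.

```bash
python3 -m creep '{"linear":[[0,0,-0.3],[0,0,-0.3],[0,0,-0.3],[0,0,-0.3],[0,0,-0.3],[0,0,-0.2],[0,0,0],[0,0,0]],"dr":[[0,0,0],[0,0,0],[0,0,0],[0,0,0],[0,0,0],[0,0,0],[0,0,0],[0,0,0]],"hand":[1,1,1,1,1,1,1,1]}'; python3 -m creep '{"linear":[[0,0,-0.2],[0,0,-0.2],[0,0,-0.2],[0,0,0]],"dr":[[0,0,0],[0,0,0],[0,0,0],[0,0,0]],"hand":[1,1,1,1]}'; python3 -m creep '{"linear":[[0,0,-0.2],[0,0,-0.2],[0,0,0]],"dr":[[0,0,0],[0,0,0],[0,0,0]],"hand":[1,1,1]}'
```

```text
clock: 10.4
tool_pos: [0.6151, -0.0064, 0.2536]
orientation: [[-0.997, 0.082, 0.0], [0.082, 0.997, 0.0], [-0.0, 0.0, -1.0]]
wrist_force: [-1.6, 1.3, 3.4]
finger_gap: 0.0001
grasp_force: 2.0
clock: 10.8
tool_pos: [0.6153, -0.0061, 0.2511]
orientation: [[-0.997, 0.081, 0.002], [0.081, 0.997, 0.0], [-0.002, 0.0, -1.0]]
wrist_force: [-5.1, 3.7, 12.7]
finger_gap: -0.0
grasp_force: 6.9
clock: 11.1
tool_pos: [0.6153, -0.0059, 0.2448]
orientation: [[-0.997, 0.081, 0.002], [0.081, 0.997, 0.001], [-0.002, 0.001, -1.0]]
wrist_force: [-0.3, 3.6, 5.1]
finger_gap: 0.0002
grasp_force: 2.6
```

The cap has given way: 12.7 N fell to 5 N. Continuing until it is home, with a small re-centring.

```bash
python3 -m creep '{"linear":[[0.1,0,-0.2],[0.1,0,-0.3],[0,0,-0.3],[0,0,-0.3],[0,0,0]],"dr":[[0,0,0],[0,0,0],[0,0,0],[0,0,0],[0,0,0]],"hand":[1,1,1,1,1]}'; python3 -m creep '{"linear":[[0,0,-0.3],[0,0,-0.3],[0,0,-0.2],[0,0,0],[0,0,0]],"dr":[[0,0,0],[0,0,0],[0,0,0],[0,0,0],[0,0,0]],"hand":[1,1,1,1,1]}'
```

```text
clock: 11.6
tool_pos: [0.6169, -0.0064, 0.2319]
orientation: [[-0.997, 0.082, -0.001], [0.082, 0.997, 0.0], [0.001, 0.0, -1.0]]
wrist_force: [-0.1, 1.5, 3.0]
finger_gap: 0.0
grasp_force: 1.3
clock: 12.1
tool_pos: [0.6172, -0.0065, 0.2304]
orientation: [[-0.997, 0.082, 0.002], [0.082, 0.997, -0.001], [-0.002, -0.0, -1.0]]
wrist_force: [-12.0, 2.8, 22.5]
finger_gap: 0.0
grasp_force: 11.6
```

Home at z 0.230, 22 N with a sideways load of 12 N. I'll relieve that load while keeping the press.

```bash
python3 -m creep '{"linear":[[-0.1,0,0],[-0.1,0,0],[-0.1,0,-0.1],[0,0,0],[0,0,0]],"dr":[[0,0,0],[0,0,0],[0,0,0],[0,0,0],[0,0,0]],"hand":[1,1,1,1,1]}'
```

```text
clock: 12.6
tool_pos: [0.6171, -0.0065, 0.2305]
orientation: [[-0.997, 0.082, 0.011], [0.082, 0.997, -0.001], [-0.011, 0.0, -1.0]]
wrist_force: [-3.5, 3.0, 20.8]
finger_gap: 0.0002
grasp_force: 10.7
```

```bash
python3 -m creep '{"linear":[[-0.1,0,-0.2],[0,0,-0.1],[0,0,0],[0,0,0],[0,0,0],[0,0,0],[0,0,0]],"dr":[[0,0,0],[0,0,0],[0,0,0],[0,0,0],[0,0,0],[0,0,0],[0,0,0]],"hand":[1,1,1,1,1,1,1]}'; python3 - <<'E'
from h import *
c=snap("side","pics/s6.png")
cv2.imwrite("pics/s6c.png",cv2.resize(c["pixels"][150:380,230:400],None,fx=2.6,fy=2.6,interpolation=2))
E
```

```text
clock: 13.3
tool_pos: [0.6171, -0.0065, 0.2301]
orientation: [[-0.997, 0.081, 0.014], [0.081, 0.997, -0.001], [-0.014, 0.0, -1.0]]
wrist_force: [-4.8, 3.3, 27.9]
finger_gap: -0.0002
grasp_force: 14.0
```

View pics/s6c.png

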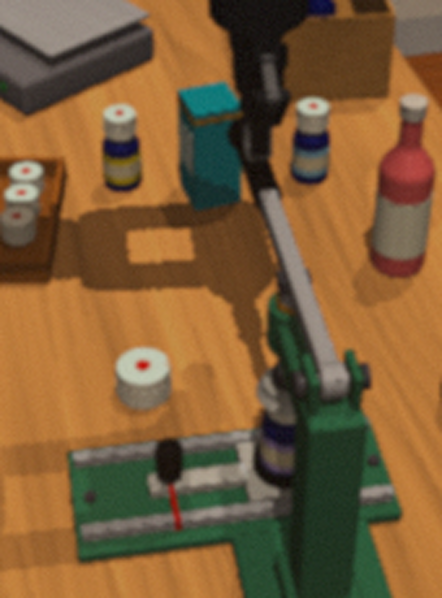

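The lever is down with the fingers on its grip at (257,165), the bell sits on the closed cap at (275,390), and the nest is still on its marks at (175,500). The push holds at a steady 28 N, so I'm handing in.

```bash
python3 -c "
from rig import r
print(r.sign_off())"
```

```text
the job is handed in; nothing more can be done
None
```

The nest is centred under the bell and the cap snapped home: it gave way at about 13 N and the force rose again at the expected depth. I handed the job in at about 13 s, with the arm still pressing the lever at about 28 N and nothing else touched.

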